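# Cull the askew T-blank, then hold a good one in the length gauge

### The arm

A 6-joint arm with a two-finger parallel gripper is mounted at the origin on a cart in front of the work surface, level with it; the furniture and walls round the work are solid. World frame = base frame: x ahead of the robot, y to its left, z up, the work surface at z = 0. Lengths are in mm, angles in rad, forces in N, time in s.
With the tool pointing down it reaches from about 325 to 900 mm from the base axis. Payload 6.1 kg.
Tool frame: the origin (TCP) lies between the finger pads; the fingertips stand arm.finger_overhang ahead of it and the grasp point (between the pads) lies 8 mm behind it (arm.finger_overhang is the distance from the TCP to the fingertips, in mm); z points along the fingers, y is the line along which they close (so a half turn about z gives the same grasp; the last joint's range is limited). The gripper opens to 87 mm and grips with 3 to 60 N. Pads are 19 mm wide; open, the fingers measure 117 mm over their backs; the gripper's body (75 mm by 190 mm) begins 51 mm behind the grasp point.
Start: joints at [-1.417, 0.22, 1.526, -0, 1.395, -0.126], TCP at [172.595, -600.689, 233.538] pointing down, gripper open.
Joint ranges: [-2.98, 2.98], [-0.91, 2.08], [0.09, 2.57], [-1.24, 4.39], [0.2, 2.65], [-2.68, 2.68]. Speed limits (rad/s): [2.57, 2.57, 3.01, 3.14, 3.14, 3.14].

### API

Orientations are given as a rotation vector (axis times angle).
In Python, from plant import arm, viewer, order gives the robot as it stands. The module is installed in compiled form; this text tells all that it offers.
- The arm moves only by the tool play_rows, never from a script. Its argument "motion" is one flat list of numbers, 7 for each row, row after row: the shift along the tool's x, y, z in cm, then the turn, a rotation vector about the tool's x, y, z in degrees, then the opening, from 0 (shut) to 1 (fully open). In form: [tx, ty, tz, rx, ry, rz, hand, tx, ty, tz, rx, ry, rz, hand, ...]. A call has 1 to 12 rows; each row is the pose to reach, as a shift and turn from the pose commanded when the call began, along the tool's axes at that moment; what a row does not reach only later rows make up. A row lasts 1/12 s, in which the tool goes at most 41.7 mm and 7.16 degrees, less where a joint would pass 70% of its speed; a pose out of reach is approached as far as the arm can. A call with a gripper value outside its range is refused whole. The fingers move at their own pace and stop on an object; the grip force is fixed at half the most. Time passes only in rows, so rows that repeat a pose let the fingers close. It gives the time, the measured TCP pose, the force, the opening and the grip force at its end, in the units of the state.
- arm.get_state(): the state, without advancing time (a new reading comes with each control period).
- viewer.camera(name): name is "scene" or "top" or "wrist"; returns a dict with "image" (480x640x3 uint8, blue, green, red), "intrinsics" (3x3 intrinsics, pixels), "origin" and "rotation" of the camera in the world; the wrist camera has in their place "T_tool_cam" (4x4, takes a point from camera to tool coordinates, whose origin is the TCP and whose axes are the flange's). Camera axes: x right, y down, z forward; pixel columns grow to the right and rows downward; lengths in mm; the calibration is good to about 2 mm. The wrist camera is an equidistant fisheye: a pixel r from the principal point sees the ray r / f radians off the axis. A picture is of the moment at which its call begins: read the wrist's pose just before it. There is no depth.
- order.hand_in(): hands the job in; it is judged then, once.
The state is a dict: "t": time; "qpos": joint angles; "joint_vel": joint speeds; "tau": joint torques, N m; "position": TCP position; "ee_rot": TCP orientation; "ft_force": force on the tool from outside, world axes, zero at the start; "ft_torque": the same for the moment, N m; "opening": finger opening in mm; "grasp_force": force on a finger pad.
Only numpy, scipy, OpenCV 4.12 (cv2) and the standard library are available. Lean on these libraries where they do the work, as an engineer would, in place of code of your own. Each camera call takes 0.05 s, during which the arm holds its last target. There are 200 camera calls.

### The job

One of the three T-section aluminium blanks on the left of the desk was sawn off askew: put that one in the grey scrap tray first. Then load one of the two square-cut blanks upright (wide flange down) into the length gauge: with its end press back the dial's sprung plunger, lower it behind the low end stop and bring it home against that stop; leave the third blank where it lies. The job finishes while you are still holding the blank there for the dial to be read: do not let go, but keep one firm diagonal push on it, down on to the gauge's ground strip and flush against its fence together.

Things in the scene. Friction and masses are not known exactly. Their poses are not given: they have to be found in the camera images.
- tee_a: sawn aluminium T-section blank with both ends square (one of two alike), 64 mm long, about 0.12 kg. Lies flange down: flange 30 mm wide and 12 mm high, stem above it 18 mm wide up to 30 mm height (6 mm shoulder on each side at 12 mm); a dark tapped hole in the middle of the top. Origin: centre of its underside; y along its length, x across, z up. Grip it across the stem (along its x) from above
- tee_b: the other square-cut blank, the same as tee_a in every way; either of the two may be loaded
- tee_askew: the odd blank: same T section and one square end at y = -32 mm, but the other end is sawn slantwise, 64 mm long on its -x side and only 44 mm on its +x side. Origin, axes and hole as on the others (origin 32 mm from the square end). Which of the three places it lies in varies
- scrap_tray: grey open plastic scrap tray, 150 (its x) x 110 (its y) x 26 mm high, wall and floor 3 mm, fixed; origin: centre of its underside. A short loose stub of T bar (18 mm long) lies in its corner near x +50, y +22 mm
- gauge: bench length gauge, fixed: dark base 90 (x) x 190 (y) mm with its top at 10 mm; on it at the -y end a ground strip with low fence and low end stop, at the +y end a dial indicator lying on its back with its plunger pointing to -y, held by a stem clamp at y +15 to +26 mm, 37 mm high (40 mm over its screws). Origin: centre of the underside; axes as the point seat
- seat (a point): where the underside centre of a correctly loaded blank comes to lie: on the top of the ground strip (14 mm above the desk). x points to the fence, whose upright face is at x = +15 mm and 9 mm high above the strip; y points along the fence to the dial. End stop's face at y = -32 mm, 6 mm high above the strip and 16 mm thick; the blank must be carried over it
- gauge_bed: the ground strip that the blank lies on, 34 x 70 mm; origin at the seat point on its top face
- gauge_fence: the fence, a low steel bar along the back of the strip, 14 mm thick, 70 mm long, 9 mm above the strip; its origin is at the seat point, not on the bar
- dial_plunger (a joint): travel of the dial's sprung plunger in m, 0 = free (out), growing as it is pressed towards the dial (+y of seat), at most 0.010; spring 0.8 N per mm. The plunger is 6 mm thick, its axis at x = 0 and 15 mm above the strip; when free its tip is at y = +29 mm from the seat, so a loaded blank presses it in by 3 mm
Not all that is in view belongs to the job. Leave any yellow look-alike of the tee_askew alone.

How it is judged:
By the outcome, as a careful person would: the job done as asked, in the order asked, and still so for the second after the job is handed in, while the arm keeps its last pose, push and grip.
It also fails if it takes over 54 s, if anything falls off the work surface, if the arm or the gripper's body presses on something with over 40 N, if the wrist force passes 120 N, or if a joint passes its speed limit or range.

## Working session

There is one attempt and no reset: what is moved stays moved. The work goes in short steps, Python scripts to look and compute and a tool call to move; the robot and the scene stay as the last step left them, time stands still between calls to the robot, and variables do not carry over. Pictures are saved under pics/ and viewed, at most 10 in all, crops included, and the job is handed in when it is done.

Besides the shell and the picture viewer there is one more tool, called after ">>>" as a command line: name --argument value ..., lists and objects as JSON in quotes. play_rows: Moves the arm, as the interface text tells. Its arguments: {"type":"object","properties":{"motion":{"type":"array"}},"required":["motion"]}

```bash
mkdir -p pics; python3 - <<'E'
from plant import arm, viewer
import cv2
s=arm.get_state();print(s,arm.finger_overhang)
for n in("top","scene"):
    c=viewer.camera(n);cv2.imwrite(f"pics/{n}0.png",c["image"]);print(n,c["intrinsics"],c["origin"],c["rotation"])
c=viewer.camera("wrist");print(c["T_tool_cam"],c["intrinsics"])
E
```

```text
{'t': 0.0, 'qpos': array([-1.41710507e+00,  2.21247886e-01,  1.52760419e+00,  2.58624469e-05,
        1.39467824e+00, -1.26093818e-01]), 'joint_vel': array([-0.00041741, -0.00097338,  0.00166392,  0.00073671,  0.00025324,
        0.00184425]), 'tau': array([-6.35894885e-04, -4.94607854e+01, -3.87383115e+01,  6.98563945e-02,
        5.73512900e-02, -1.25479000e-04]), 'position': array([ 172.51029275, -600.10630517,  232.42740667]), 'ee_rot': array([-3.10898449e+00, -4.37776033e-01,  2.01079706e-06]), 'ft_force': array([ 0.09702319, -0.79150521, -0.1163503 ]), 'ft_torque': array([-0.01438185, -0.02093634,  0.03609036]), 'grasp_force': 0.0, 'opening': 87.42727244088876} 11.0
top [[563.66036191   0.         326.81356788]
 [  0.         563.66036191 241.96675435]
 [  0.           0.           1.        ]] [ 324.19278817   90.36422174 1028.76135015] [-2.15950222  2.13822616 -0.19202753]
scene [[570.02325502   0.         315.90821681]
 [  0.         570.02325502 242.08092106]
 [  0.           0.           1.        ]] [-431.80756731 -662.56741425  564.46594366] [-1.85092871  0.8538654  -0.58265844]
[[-1.14477277e-03 -9.65306224e-01 -2.61117948e-01  7.27846985e+01]
 [ 9.99999292e-01 -1.01999846e-03 -6.13366894e-04 -3.50769308e-01]
 [ 3.25746978e-04 -2.61118465e-01  9.65306708e-01 -1.51237252e+02]
 [ 0.00000000e+00  0.00000000e+00  0.00000000e+00  1.00000000e+00]] [[371.64829954   0.         324.33237298]
 [  0.         371.64829954 240.76568982]
 [  0.           0.           1.        ]]
```

View pics/top0.png

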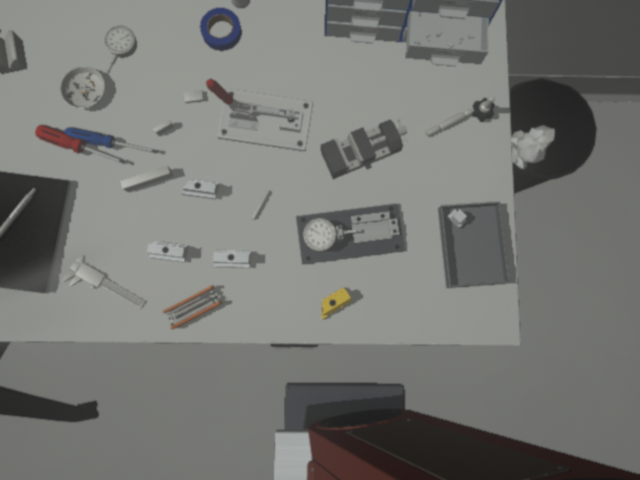

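View pics/scene0.png

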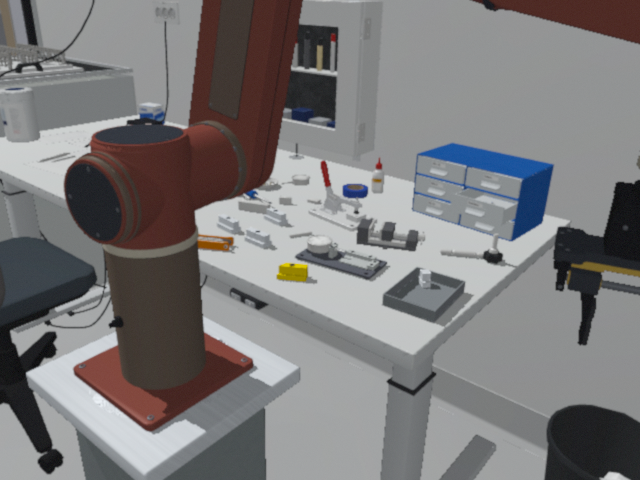

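The top view shows three blanks at (200,188), (168,251) and (232,259), the gauge at (350,235) and the tray at (474,245). The yellow look-alike is at (336,302). I'll enlarge the blanks and the gauge.

```bash
cat > h.py <<'E'
import numpy as np, cv2
from scipy.spatial.transform import Rotation as R
K=np.array([[563.66036191,0,326.81356788],[0,563.66036191,241.96675435],[0,0,1]])
O=np.array([324.19278817,90.36422174,1028.76135015]);RC=R.from_rotvec([-2.15950222,2.13822616,-0.19202753]).as_matrix()
def px(u,v,z):
    d=RC@np.linalg.solve(K,[u,v,1.]);return (O+d*(z-O[2])/d[2]).round(1)
E
python3 - <<'E'
import cv2,numpy as np
from h import *
im=cv2.imread("pics/top0.png")
a=cv2.resize(im[170:280,140:260],None,fx=5,fy=5,interpolation=cv2.INTER_CUBIC)
cv2.imwrite("pics/blanks.png",a)
b=cv2.resize(im[195:275,290:415],None,fx=6,fy=6,interpolation=cv2.INTER_CUBIC)
cv2.imwrite("pics/gauge.png",b)
for p in [(200,185),(166,250),(231,257)]: print(px(*p,30))
for p in [(442,206),(502,204),(509,285),(447,288)]: print(px(*p,26))
E
```

```text
[584.9 301.2  30. ]
[465.1 356.2  30. ]
[453.8 240.5  30. ]
[ 552.6 -140.    26. ]
[ 557.8 -250.7   26. ]
[ 409.2 -257.2   26. ]
[ 402.8 -145.4   26. ]
```

View pics/blanks.png

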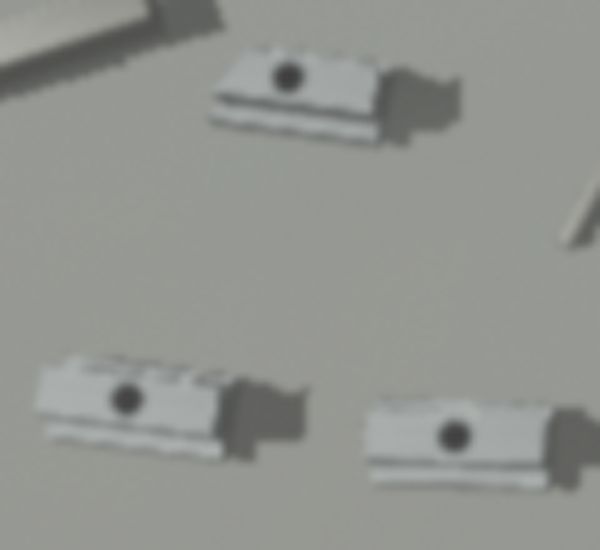

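View pics/gauge.png

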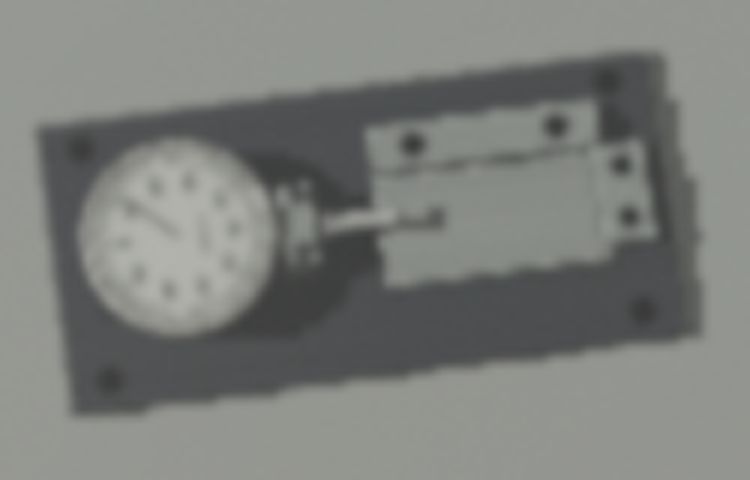

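Three grey T blanks are candidates, by hole pixel: upper (197.6,185.4), left (165.2,249.8) and right (231,257.4). The enlarged crop shows a slanted left end only on the upper blank. It is long on the image-lower side (world -x), so it is tee_askew. I'll load the right one and leave the left one alone. The gauge's dial points to world +y and its fence to world +x.

```bash
python3 - <<'E'
from h import *
from plant import arm
def c5(u,v,z): return px((u+.5)/5-.5+140,(v+.5)/5-.5+170,z)[:2]
def c6(u,v,z): return px((u+.5)/6-.5+290,(v+.5)/6-.5+195,z)[:2]
ang=lambda a,b: np.degrees(np.arctan2(*(b-a)[::-1]))-90   # yaw of +y axis
print("askew",c5(288,77,30),ang(c5(372,116,30),c5(215,97,30)),ang(c5(378,143,0),c5(210,120,0)))
print("right",c5(455,437,30),ang(c5(547,463,30),c5(366,458,30)),ang(c5(550,405,30),c5(368,408,30)))
print("left",c5(127,400,30),ang(c5(217,436,30),c5(40,415,30)))
g=[c6(*p,10) for p in[(38,127),(658,55),(700,337),(72,415)]]
print(g,[np.linalg.norm(g[i]-g[i-1]) for i in range(4)],np.mean(g,0),ang(g[1],g[0]),ang(g[2],g[3]),ang(g[3],g[0])+90)
f=[c6(600,147,14),c6(372,172,14)];print("fence",f,ang(*f)); print("stop face",c6(597,150,20),c6(613,240,20),"tip",c6(393,215,29))
print("tray",np.mean([px(*p,26) for p in[(442,206),(502,204),(509,285),(447,288)]],0))
print(R.from_rotvec(arm.get_state()['ee_rot']).as_matrix().round(3))
E
```

```text
askew [584.8 306.2] -6.318086893799375 -7.271178734681271
right [453.8 241.2] -0.9816073371872562 1.5935982625921952
left [465.8 358. ] -6.160456533590619
[array([534.3, 127. ]), array([559.5, -64.1]), array([471.5, -75.9]), array([445.5, 115.3])] [np.float64(89.5674606093083), np.float64(192.7543773822011), np.float64(88.78761174848663), np.float64(192.95968490853213)] [502.7    25.575] 7.512144103052762 7.743769033326089 7.505871758217964
fence [array([529.4, -45.3]), array([520.8,  24.6])] 7.014017267153065
stop face [527.3 -43.6] [499.5 -48.2] tip [504.8  19.3]
tray [ 480.6   -198.325   26.   ]
[[ 0.961  0.276 -0.   ]
 [ 0.276 -0.961  0.002]
 [ 0.    -0.002 -1.   ]]
```

```bash
cat >> h.py <<'E'
def plan(*targets):
    from plant import arm
    s=arm.get_state(); M=R.from_rotvec(s['ee_rot']); p=s['position']
    print('t',round(s['t'],2),'pos',p.round(1),'yaw',np.degrees(np.arctan2(M.as_matrix()[1,0],M.as_matrix()[0,0])).round(2),'F',s['ft_force'].round(1),'open',round(s['opening'],1))
    for x,y,z,psi in targets:
        a=np.radians(psi);T=np.array([[np.cos(a),np.sin(a),0],[np.sin(a),-np.cos(a),0],[0,0,-1]])
        print('shift cm',(M.inv().apply(np.array([x,y,z])-p)/10).round(2),'rot',np.degrees((M.inv()*R.from_matrix(T)).as_rotvec()).round(2))
E
python3 -c "
from h import *
plan((585,304.2,150,83.2),(585,304.2,24.5,83.2))"
```

```text
t 0.15 pos [ 172.5 -600.2  232.7] yaw 16.03 F [-0.3 -0.5 -0.2] open 87.0
shift cm [ 64.62 -75.52   8.4 ] rot [-7.000e-02 -6.000e-02 -6.717e+01]
shift cm [ 64.61 -75.5   20.95] rot [-7.000e-02 -6.000e-02 -6.717e+01]
```

>>> play_rows --motion '[64.6,-75.5,8.4,0,0,-67.2,0.5,64.6,-75.5,8.4,0,0,-67.2,0.5,64.6,-75.5,8.4,0,0,-67.2,0.5,64.6,-75.5,8.4,0,0,-67.2,0.5,64.6,-75.5,8.4,0,0,-67.2,0.5,64.6,-75.5,8.4,0,0,-67.2,0.5,64.6,-75.5,8.4,0,0,-67.2,0.5,64.6,-75.5,8.4,0,0,-67.2,0.5,64.6,-75.5,8.4,0,0,-67.2,0.5,64.6,-75.5,8.4,0,0,-67.2,0.5,64.6,-75.5,8.4,0,0,-67.2,0.5,64.6,-75.5,8.4,0,0,-67.2,0.5]'

```text
t: 1.15
position: [379.7, -145.5, 191.4]
ee_rot: [2.348, 2.086, 0.0]
ft_force: [1.3, -0.9, 0.5]
opening: 43.6
grasp_force: 0.0
```

```bash
python3 -c "
from h import *
plan((585,304.2,150,83.2),(585,304.2,24.5,83.2))"
```

```text
t 1.15 pos [ 379.7 -145.5  191.4] yaw 83.22 F [ 1.3 -0.9  0.5] open 43.6
shift cm [47.08 15.08  4.14] rot [0.05 0.02 0.02]
shift cm [47.08 15.07 16.69] rot [0.05 0.02 0.02]
```

>>> play_rows --motion '[47.0,15.0,4.1,0,0,0,0.5,47.0,15.0,4.1,0,0,0,0.5,47.0,15.0,4.1,0,0,0,0.5,47.0,15.0,4.1,0,0,0,0.5,47.0,15.0,4.1,0,0,0,0.5,47.0,15.0,4.1,0,0,0,0.5,47.0,15.0,4.1,0,0,0,0.5,47.0,15.0,4.1,0,0,0,0.5,47.0,15.0,4.1,0,0,0,0.5,47.0,15.0,4.1,0,0,0,0.5,47.0,15.0,4.1,0,0,0,0.5,47.0,15.0,4.1,0,0,0,0.5]'

```text
t: 2.15
position: [583.9, 304.2, 149.6]
ee_rot: [-2.348, -2.087, 0.001]
ft_force: [1.2, -0.6, 0.4]
opening: 43.4
grasp_force: 0.0
```

```bash
cat >> h.py <<'E'
KW=np.array([371.64829954,324.33237298,240.76568982])
TC=np.array([[-1.14477277e-03,-9.65306224e-01,-2.61117948e-01,7.27846985e+01],[9.99999292e-01,-1.01999846e-03,-6.13366894e-04,-3.50769308e-01],[3.25746978e-04,-2.61118465e-01,9.65306708e-01,-1.51237252e+02],[0,0,0,1]])
def wrist(name):
    from plant import arm,viewer
    s=arm.get_state();im=viewer.camera("wrist")["image"];cv2.imwrite(f"pics/{name}.png",im)
    np.savez(f"pics/{name}.npz",p=s['position'],r=s['ee_rot']);return im
def wpx(name,u,v,z):
    s=np.load(f"pics/{name}.npz");du,dv=u-KW[1],v-KW[2];r=np.hypot(du,dv);th=r/KW[0]
    d=np.array([np.sin(th)*du/r,np.sin(th)*dv/r,np.cos(th)])
    M=R.from_rotvec(s['r']).as_matrix();d=M@TC[:3,:3]@d;o=s['p']+M@TC[:3,3]
    return (o+d*(z-o[2])/d[2])[:2].round(1)
E
python3 -c "
from h import *
wrist('w1')
plan((585,304.2,24.5,83.2))"
```

```text
t 2.2 pos [585.  309.2 148. ] yaw 83.39 F [-1.5  0.7  0.9] open 43.4
shift cm [-0.54  0.06 12.35] rot [-0.04 -0.19  0.19]
```

View pics/w1.png

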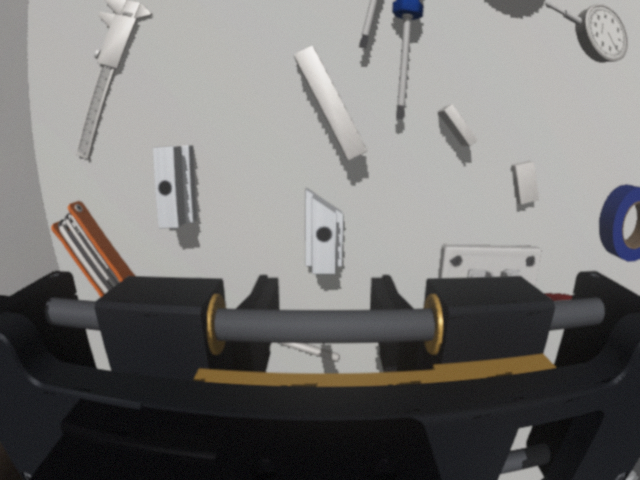

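The wrist view shows the askew blank with its hole at (324,234) and its slanted end at the upper left. The square blank on the left has its hole at (165,187).

```bash
python3 -c "
from h import *
print(wpx('w1',324,234,30),wpx('w1',165,187,30),wpx('w1',306,272,12),wpx('w1',306,190,12))
plan((585,304.2,24.5,83.2))"
```

```text
[583.7 309.1] [465.2 361.5] [564.5 274.2] [573.3 341.5]
t 2.2 pos [585.  309.2 148. ] yaw 83.39 F [-1.5  0.7  0.9] open 43.4
shift cm [-0.54  0.06 12.35] rot [-0.04 -0.19  0.19]
```

>>> play_rows --motion '[-0.4,0.05,4,0,0,0,0.5,-0.4,0.05,8,0,0,0,0.5,-0.4,0.05,9.5,0,0,0,0.5,-0.4,0.05,9.5,0,0,0,0.5]'

```text
t: 2.53
position: [579.2, 295.9, 49.3]
ee_rot: [-2.346, -2.084, 0.017]
ft_force: [-0.4, -0.8, -0.3]
opening: 43.5
grasp_force: 0.0
```

```bash
python3 -c "
from h import *
plan((585,304.6,24.5,83.2))"
```

```text
t 2.53 pos [579.2 295.9  49.3] yaw 83.23 F [-0.4 -0.8 -0.3] open 43.5
shift cm [0.94 0.5  2.47] rot [-0.58  0.29  0.03]
```

>>> play_rows --motion '[0,0,0,0,0,0,0.5,0,0,0,0,0,0,0.5,0,0,0,0,0,0,0.5]'

```text
t: 2.78
position: [586.0, 298.2, 58.8]
ee_rot: [2.348, 2.085, 0.008]
ft_force: [0.4, -0.6, -0.2]
opening: 43.4
grasp_force: 0.0
```

```bash
python3 -c "
from h import *
plan((585,304.6,24.5,83.2))"
```

```text
t 2.78 pos [586.  298.2  58.8] yaw 83.21 F [ 0.4 -0.6 -0.2] open 43.4
shift cm [ 0.62 -0.19  3.43] rot [ 0.27 -0.14  0.01]
```

>>> play_rows --motion '[0.5,0,0,0,0,0,0.5,0.5,0,0,0,0,0,0.5,0.5,0,0,0,0,0,0.5,0.5,0,0,0,0,0,0.5,0.5,0,0,0,0,0,0.5,0.5,0,0,0,0,0,0.5]'

```text
t: 3.28
position: [584.3, 302.5, 55.4]
ee_rot: [-2.349, -2.086, 0.0]
ft_force: [-1.0, 0.3, -0.4]
opening: 43.5
grasp_force: 0.0
```

```bash
python3 -c "
from h import *
plan((585,304.6,24.5,83.2))"
```

```text
t 3.28 pos [584.3 302.5  55.4] yaw 83.23 F [-1.   0.3 -0.4] open 43.5
shift cm [0.22 0.05 3.09] rot [-0.01  0.    0.03]
```

Settled. Next I descend gently, close and lift.

>>> play_rows --motion '[0.2,0,1,0,0,0,0.5,0.2,0,2,0,0,0,0.5,0.2,0,2.6,0,0,0,0.5,0.2,0,3.0,0,0,0,0.5,0.2,0,3.05,0,0,0,0.5,0.2,0,3.05,0,0,0,0.5,0.2,0,3.05,0,0,0,0,0.2,0,3.05,0,0,0,0,0.2,0,3.05,0,0,0,0,0.2,0,3.05,0,0,0,0,0.2,0,3.05,0,0,0,0,0.2,0,3.05,0,0,0,0]'

```text
t: 4.28
position: [584.7, 304.6, 25.3]
ee_rot: [2.349, 2.086, 0.001]
ft_force: [-0.5, 0.6, 1.9]
opening: 17.7
grasp_force: 30.0
```

```bash
python3 -c "
from h import *
plan((585,300,130,83.2),(465,-204,110,87))"
```

```text
t 4.28 pos [584.7 304.6  25.3] yaw 83.23 F [-0.5  0.6  1.9] open 17.7
shift cm [ -0.45   0.09 -10.47] rot [ 0.02 -0.01  0.03]
shift cm [-51.92  -5.89  -8.49] rot [ 0.02 -0.01 -3.77]
```

>>> play_rows --motion '[0,0,-2.5,0,0,0,0,0,0,-6,0,0,0,0,-1,0,-9,0,0,0,0,-3,-0.3,-10,0,0,0,0,-6,-0.6,-10,0,0,0,0,-9.5,-1,-10,0,0,0,0,-13,-1.5,-10,0,0,0,0,-16.5,-1.9,-10,0,0,-1,0,-20,-2.3,-10,0,0,-2,0,-23.5,-2.7,-10,0,0,-3,0,-27,-3.1,-10,0,0,-3.8,0,-30.5,-3.5,-10,0,0,-3.8,0]'

```text
t: 5.28
position: [513.0, 4.4, 124.9]
ee_rot: [2.277, 2.164, 0.0]
ft_force: [0.2, 0.1, -0.9]
opening: 17.5
grasp_force: 30.0
```

```bash
python3 -c "
from h import *
plan((465,-204,110,87))"
```

```text
t 5.28 pos [513.    4.4 124.9] yaw 87.09 F [ 0.2  0.1 -0.9] open 17.5
shift cm [-21.06  -3.74   1.49] rot [0.01 0.   0.09]
```

>>> play_rows --motion '[-3.4,-0.6,0,0,0,0,0,-6.8,-1.2,0,0,0,0,0,-10,-1.8,0,0,0,0,0,-13,-2.4,0.5,0,0,0,0,-15.8,-3,1,0,0,0,0,-18,-3.5,1.5,0,0,0,0,-19.5,-3.7,1.5,0,0,0,0,-20.2,-3.7,3,0,0,0,0,-20.2,-3.7,4.5,0,0,0,0,-20.2,-3.7,5.5,0,0,0,0,-20.2,-3.7,6,0,0,0,0,-20.2,-3.7,6,0,0,0,0]'

```text
t: 6.28
position: [465.4, -193.1, 63.5]
ee_rot: [-2.276, -2.162, 0.001]
ft_force: [-0.1, 0.6, -0.4]
opening: 17.7
grasp_force: 30.0
```

```bash
python3 -c "
from h import *
plan((465,-204,30,87))"
```

```text
t 6.28 pos [ 465.4 -193.1   63.5] yaw 87.05 F [-0.1  0.6 -0.4] open 17.7
shift cm [-1.1   0.03  3.34] rot [-0.15 -0.08  0.05]
```

>>> play_rows --motion '[-0.6,0,1,0,0,0,0,-1,0,2,0,0,0,0,-1,0,2.8,0,0,0,0,-1,0,3.3,0,0,0,0,-1,0,3.4,0,0,0,0,-1,0,3.4,0,0,0,0,-1,0,3.4,0,0,0,0]'

```text
t: 6.87
position: [466.0, -203.9, 31.0]
ee_rot: [2.278, 2.163, 0.0]
ft_force: [-0.2, -0.8, -0.9]
opening: 17.8
grasp_force: 30.0
```

```bash
python3 -c "
from h import *
plan((465,-204,28.5,87))"
```

```text
t 6.87 pos [ 466.  -203.9   31. ] yaw 87.04 F [-0.2 -0.8 -0.9] open 17.8
shift cm [-0.01 -0.1   0.25] rot [ 0.   -0.    0.04]
```

>>> play_rows --motion '[0,0,0.15,0,0,0,0,0,0,0.25,0,0,0,0,0,0,0.25,0,0,0,0.4,0,0,0.25,0,0,0,0.4,0,0,0.25,0,0,0,0.4,0,0,-1,0,0,0,0.4,0,0,-4,0,0,0,0.4,0,0,-8,0,0,0,0.4,3,0.5,-11,0,0,-2,0.4,6.5,2,-11,0,0,-5,0.4,9.5,3,-11,0,0,-8,0.4,12.5,4,-11,0,0,-10.5,0.4]'

```text
t: 7.87
position: [513.5, -80.2, 142.5]
ee_rot: [2.067, 2.363, 0.002]
ft_force: [-0.1, -1.1, -0.8]
opening: 34.6
grasp_force: 0.0
```

```bash
python3 -c "
from h import *
plan((509,-45,140,97.5))"
```

```text
t 7.87 pos [513.5 -80.2 142.5] yaw 97.65 F [-0.1 -1.1 -0.8] open 34.6
shift cm [3.55 0.02 0.25] rot [0.16 0.07 0.15]
```

>>> play_rows --motion '[1.5,0,0,0,0,0,0.5,2.4,0,0,0,0,0,0.5,2.7,0,0,0,0,0,0.5,2.7,0,0,0,0,0,0.5,2.7,0,0,0,0,0,0.5,2.7,0,0,0,0,0,0.5,2.7,0,0,0,0,0,0.5,2.7,0,0,0,0,0,0.5,2.7,0,0,0,0,0,0.5,2.7,0,0,0,0,0,0.5]'

```text
t: 8.7
position: [508.8, -54.8, 140.9]
ee_rot: [-2.071, -2.362, 0.0]
ft_force: [0.0, -0.2, -0.2]
opening: 43.5
grasp_force: 0.0
```

```bash
python3 -c "
from h import *
plan((453.8,239.5,120,90))
im=wrist('w2')
cv2.imwrite('pics/w2c.png',cv2.resize(im[90:290,200:440],None,fx=3,fy=3,interpolation=cv2.INTER_CUBIC))
from plant import viewer
cv2.imwrite('pics/top1.png',viewer.camera('top')['image'])
"
```

```text
t 8.7 pos [508.8 -54.8 140.9] yaw 97.49 F [ 0.  -0.2 -0.2] open 43.5
shift cm [29.9  -1.61  2.09] rot [-0.   -0.    7.49]
```

View pics/w2c.png

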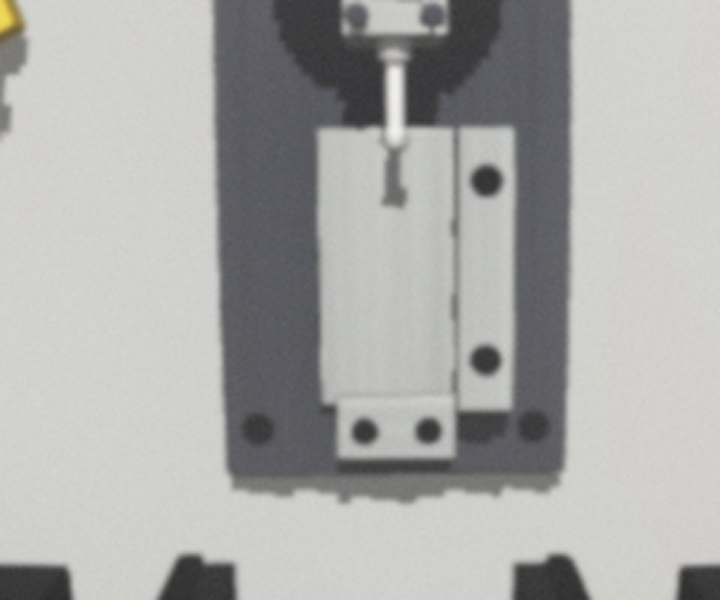

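The close view of the gauge shows the fence edge at about crop x 457, the end stop edge at crop y 397 and the plunger tip at (397,147).

```bash
python3 - <<'E'
from h import *
c=lambda u,v,z: wpx('w2',(u+.5)/3-.5+200,(v+.5)/3-.5+90,z)
ang=lambda a,b: np.degrees(np.arctan2(*(b-a)[::-1]))-90
L=[c(323,403,14),c(318,128,14)];F=[c(461,408,23),c(459,128,23)];F2=[c(512,410,23),c(514,128,23)]
B=[c(230,473,10),c(215,60,10)];B2=[c(563,472,10),c(571,60,10)]
for n,l in zip("L F F2 B B2".split(),(L,F,F2,B,B2)):print(n,l,ang(*l))
S=[c(338,397,20),c(455,397,20)];S0=[c(338,460,20),c(455,460,20)];T=c(397,149,29)
th=np.radians(7.5);ex=np.array([np.cos(th),np.sin(th)]);ey=np.array([-ex[1],ex[0]])
q=lambda p:(round(p@ex,1),round(p@ey,1))
for n,v in dict(L=np.mean(L,0),F=np.mean(F,0),F2=np.mean(F2,0),B=np.mean(B,0),B2=np.mean(B2,0),S=np.mean(S,0),S0=np.mean(S0,0),T=T,top=np.array([509.5,-12]),stripend=c(385,128,14),bend=c(395,473,10)).items():print(n,q(v))
E
```

```text
L [array([493.9, -45.8]), array([484.2,  23.2])] 8.002184244254607
F [array([528.2, -40.6]), array([518. ,  27.4])] 8.530765609948176
F2 [array([540.9, -39.4]), array([531.1,  29.4])] 8.106782949862321
B [array([471.6, -68.7]), array([456. ,  37.6])] 8.348816259019955
B2 [array([559.2, -57. ]), array([544.6,  49.5])] 7.80597497129169
L (np.float64(483.4), np.float64(-75.0))
F (np.float64(517.8), np.float64(-74.8))
F2 (np.float64(530.8), np.float64(-74.9))
B (np.float64(457.8), np.float64(-76.0))
B2 (np.float64(546.7), np.float64(-75.8))
S (np.float64(502.4), np.float64(-107.0))
S0 (np.float64(502.5), np.float64(-123.3))
T (np.float64(502.2), np.float64(-45.6))
top (np.float64(503.6), np.float64(-78.4))
stripend (np.float64(499.5), np.float64(-40.3))
bend (np.float64(502.3), np.float64(-129.7))
```

>>> play_rows --motion '[1.5,0,0,0,0,0,0.5,4.5,-0.2,0,0,0,1,0.5,8,-0.4,0.3,0,0,2,0.5,11.5,-0.6,0.6,0,0,3,0.5,15,-0.8,1,0,0,4,0.5,18.5,-1,1.5,0,0,5,0.5,22,-1.2,2,0,0,6,0.5,25,-1.4,2,0,0,7,0.5,27.5,-1.6,2,0,0,7.2,0.5,29,-1.6,2,0,0,7.2,0.5,29.8,-1.6,3,0,0,7.2,0.5,30,-1.6,4,0,0,7.2,0.5]'

```text
t: 9.8
position: [454.0, 242.2, 100.8]
ee_rot: [2.212, 2.23, 0.003]
ft_force: [-0.1, -0.3, -0.1]
opening: 43.3
grasp_force: 0.0
```

>>> play_rows --motion '[0,0,1.5,0,0,0,0.5,0,0,2.5,0,0,0,0.5,0,0,3,0,0,0,0.5,0,0,3,0,0,0,0.5,0,0,3,0,0,0,0.5,0,0,3,0,0,0,0.5,0,0,3,0,0,0,0.5,0,0,3,0,0,0,0.5,0,0,3,0,0,0,0.5,0,0,3,0,0,0,0.5]'

```text
t: 10.63
position: [453.9, 240.9, 71.3]
ee_rot: [2.215, 2.228, 0.001]
ft_force: [-0.5, -0.1, -0.1]
opening: 43.5
grasp_force: 0.0
```

```bash
python3 -c "
from h import *
plan((453.8,240.8,24.8,90.2))
im=wrist('w3');g=cv2.resize(im[150:350,210:440],None,fx=2,fy=2)
t=cv2.imread('pics/top1.png')[195:300,430:520];t=cv2.resize(t,None,fx=3,fy=3)
o=np.zeros((400,730,3),np.uint8);o[:400,:460]=g;o[:315,460:730]=t;cv2.imwrite('pics/m.png',o)
"
```

```text
t 10.63 pos [453.9 240.9  71.3] yaw 90.33 F [-0.5 -0.1 -0.1] open 43.5
shift cm [-0.01 -0.01  4.65] rot [ 0.04 -0.01  0.13]
```

View pics/m.png

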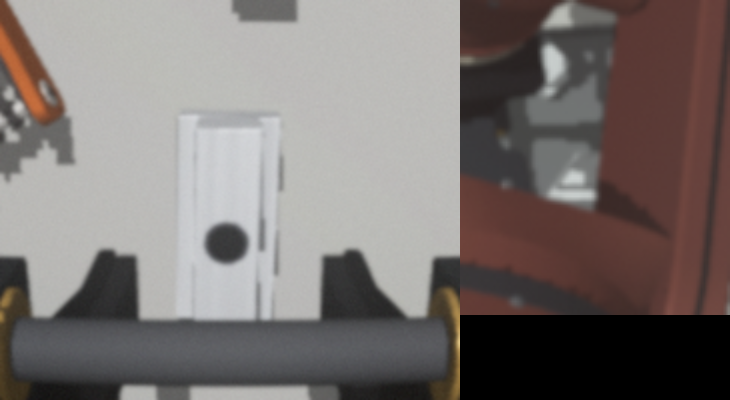

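The square blank lies midway between the fingers, with its hole at full-image pixel (323.3,271.3). The arm mostly hides the tray, but a blank is visible in it.

```bash
python3 -c "
from h import *
print(wpx('w3',323.3,271.3,30))"
```

```text
[452.8 244.2]
```

>>> play_rows --motion '[0,0,1.3,0,0,0,0.5,0,0,2.6,0,0,0,0.5,0,0,3.6,0,0,0,0.5,0,0,4.3,0,0,0,0.5,0,0,4.65,0,0,0,0.5,0,0,4.65,0,0,0,0.5,0,0,4.65,0,0,0,0.5,0,0,4.65,0,0,0,0,0,0,4.65,0,0,0,0,0,0,4.65,0,0,0,0,0,0,4.65,0,0,0,0,0,0,4.65,0,0,0,0]'

```text
t: 11.68
position: [453.8, 240.9, 24.7]
ee_rot: [2.215, 2.228, 0.001]
ft_force: [0.9, -0.4, 1.3]
opening: 18.2
grasp_force: 3.6
```

```bash
python3 -c "
from h import *
plan((508,-20.5,115,97.8))"
```

```text
t 11.68 pos [453.8 240.9  24.7] yaw 90.33 F [ 0.9 -0.4  1.3] open 18.2
shift cm [-26.17   5.28  -9.03] rot [ 0.02 -0.01 -7.47]
```

>>> play_rows --motion '[0,0,0,0,0,0,0,0,0,-1.5,0,0,0,0,0,0,-4.5,0,0,0,0,-0.5,0,-8,0,0,0,0,-2,0.4,-9.5,0,0,0,0,-4.5,1,-10,0,0,-1,0,-7.5,1.6,-10,0,0,-2,0,-11,2.3,-10,0,0,-3.5,0,-14.5,3,-10,0,0,-5,0,-18,3.7,-10,0,0,-6.5,0,-21,4.4,-10,0,0,-7.5,0,-23.5,5,-10,0,0,-7.5,0]'

```text
t: 12.68
position: [505.0, 3.9, 124.4]
ee_rot: [2.064, 2.368, -0.0]
ft_force: [0.0, -0.5, -1.0]
opening: 17.9
grasp_force: 29.9
```

>>> play_rows --motion '[-1.8,0,0,0,0,0,0,-2.8,0.0,0,0,0,0,0,-3.2,0.0,0.5,0,0,0,0,-3.2,0.0,1.5,0,0,0,0,-3.2,0.0,2.5,0,0,0,0,-3.2,0.0,3,0,0,0,0,-3.2,0.0,3,0,0,0,0,-3.2,0.0,3,0,0,0,0,-3.2,0.0,3,0,0,0,0,-3.2,0.0,3,0,0,0,0,-3.2,0.0,3,0,0,0,0]'

```text
t: 13.6
position: [509.8, -25.4, 94.9]
ee_rot: [2.064, 2.368, 0.001]
ft_force: [-0.9, -0.0, -0.6]
opening: 17.3
grasp_force: 29.9
```

```bash
python3 -c "
from h import *
plan((508.6,-26.2,48.7,97.8))"
```

```text
t 13.6 pos [509.8 -25.4  94.9] yaw 97.85 F [-0.9 -0.  -0.6] open 17.3
shift cm [-0.06 -0.13  4.62] rot [0.05 0.02 0.05]
```

>>> play_rows --motion '[0,-0.1,1.2,0,0,0,0,0,-0.1,2.4,0,0,0,0,0,-0.1,3.5,0,0,0,0,0,-0.1,4.2,0,0,0,0,0,-0.1,4.5,0,0,0,0,0,-0.1,4.5,0,0,0,0,0,-0.1,4.5,0,0,0,0,0,-0.1,4.5,0,0,0,0]'

```text
t: 14.27
position: [508.8, -25.8, 49.8]
ee_rot: [2.064, 2.368, 0.001]
ft_force: [0.3, 0.2, -1.5]
opening: 17.8
grasp_force: 29.9
```

```bash
python3 -c "
from h import *
plan((508.6,-26.2,48.7,97.8))
im=wrist('w4');cv2.imwrite('pics/w4c.png',cv2.resize(im[120:320,225:425],None,fx=3,fy=3,interpolation=cv2.INTER_CUBIC))"
```

```text
t 14.27 pos [508.8 -25.8  49.8] yaw 97.83 F [ 0.3  0.2 -1.5] open 17.8
shift cm [-0.04 -0.02  0.11] rot [0.04 0.01 0.03]
```

View pics/w4c.png

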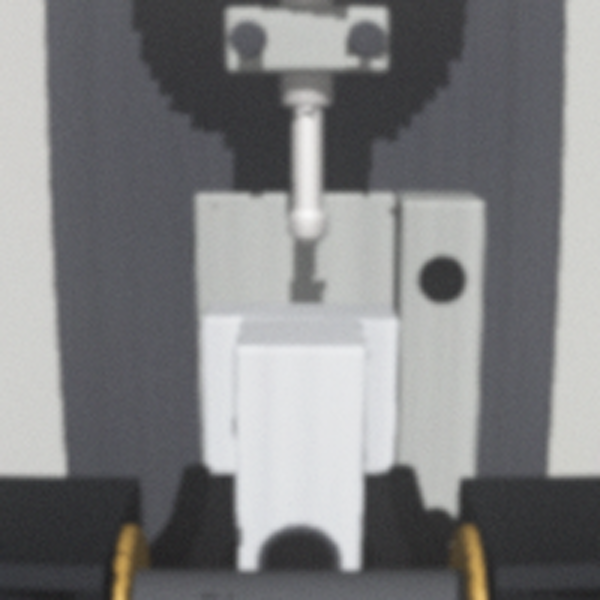

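```bash
python3 - <<'E'
from h import *
c=lambda u,v,z: wpx('w4',(u+.5)/3-.5+225,(v+.5)/3-.5+120,z)
th=np.radians(7.8);ex=np.array([np.cos(th),np.sin(th)]);ey=np.array([-ex[1],ex[0]])
q=lambda p:(round(p@ex,1),round(p@ey,1))
z0=49.8-24.7
for n,p in dict(tip=(307,240,29),flL=(203,316,z0+12),flR=(398,316,z0+12),stL=(238,346,z0+30),stR=(363,346,z0+30),fence1=(403,196,23),fence2=(400,470,23),tcp=0).items():
    print(n,q(c(*p) if p else np.array([508.8,-25.8])))
E
```

```text
tip (np.float64(501.4), np.float64(-48.4))
flL (np.float64(485.6), np.float64(-58.7))
flR (np.float64(515.1), np.float64(-58.7))
stL (np.float64(491.9), np.float64(-58.8))
stR (np.float64(508.7), np.float64(-58.9))
fence1 (np.float64(516.9), np.float64(-42.1))
fence2 (np.float64(517.3), np.float64(-88.8))
tcp (np.float64(500.6), np.float64(-94.6))
```

>>> play_rows --motion '[0.2,0,0.2,0,0,0,0,0.5,0,0.25,0,0,0,0,0.8,0,0.25,0,0,0,0,1.1,0,0.25,0,0,0,0,1.4,0,0.25,0,0,0,0,1.65,0,0.25,0,0,0,0,1.8,0,0.25,0,0,0,0,1.8,0,0.25,0,0,0,0,1.8,0,0.25,0,0,0,0,1.8,0,0.25,0,0,0,0]'

```text
t: 15.15
position: [506.1, -8.6, 47.1]
ee_rot: [2.063, 2.367, -0.001]
ft_force: [-0.4, -5.8, -0.9]
opening: 18.0
grasp_force: 29.9
```

```bash
cat >> h.py <<'E'
def seat():
    from plant import arm
    s=arm.get_state();th=np.radians(7.8);ex=np.array([np.cos(th),np.sin(th)]);ey=np.array([-ex[1],ex[0]])
    p,f=s['position'],s['ft_force'];q=lambda v:np.array([v[:2]@ex,v[:2]@ey,v[2]])
    print('t',round(s['t'],2),'seatpos',(q(p)-[502.2,-81.2,38.7]).round(2),'F',q(f).round(2),'rot err',np.degrees((R.from_matrix([[-ex[1],ex[0],0],[ex[0],ex[1],0],[0,0,-1]]).inv()*R.from_rotvec(s['ee_rot'])).as_rotvec()).round(2),s['opening'].round(1),s['grasp_force'])
E
python3 -c "
from h import *
seat()"
```

```text
Traceback (most recent call last):
  File "h.py", line 29, in seat
    print('t',round(s['t'],2),'seatpos',(q(p)-[502.2,-81.2,38.7]).round(2),'F',q(f).round(2),'rot err',np.degrees((R.from_matrix([[-ex[1],ex[0],0],[ex[0],ex[1],0],[0,0,-1]]).inv()*R.from_rotvec(s['ee_rot'])).as_rotvec()).round(2),s['opening'].round(1),s['grasp_force'])
                                                                                                                                                                                                                                      ^^^^^^^^^^^^^^^^^^
AttributeError: 'float' object has no attribute 'round'
```

>>> play_rows --motion '[0,0,0.2,0,0,0,0,0,0,0.4,0,0,0,0,0,0,0.55,0,0,0,0,0,0,0.7,0,0,0,0,0,0,0.8,0,0,0,0,0,0,0.8,0,0,0,0,0,0,0.8,0,0,0,0]'

```text
t: 15.73
position: [506.7, -8.6, 39.3]
ee_rot: [2.063, 2.366, 0.0]
ft_force: [1.9, -4.4, -1.3]
opening: 18.1
grasp_force: 29.9
```

```bash
sed -i "s/s\['opening'\].round(1)/s['opening']/" h.py
python3 -c "
from h import *
seat()"
```

```text
t 15.73 seatpos [-1.38  3.93  0.58] F [ 1.33 -4.64 -1.33] rot err [-0.08 -0.09 -0.03] 18.090521293894078 29.939179122447968
```

>>> play_rows --motion '[0,0,0.05,0,0,0,0,0,0,0.1,0,0,0,0,-0.1,0,0.1,0,0,0,0,-0.2,0,0.1,0,0,0,0,-0.3,0,0.1,0,0,0,0,-0.4,0,0.1,0,0,0,0,-0.4,0,0.1,0,0,0,0,-0.4,0,0.1,0,0,0,0]'

```text
t: 16.4
position: [507.3, -11.7, 38.7]
ee_rot: [2.064, 2.367, 0.002]
ft_force: [0.5, -1.9, 5.2]
opening: 18.0
grasp_force: 29.9
```

```bash
python3 -c "
from h import *
seat()"
```

```text
t 16.4 seatpos [-1.22  0.76 -0.02] F [ 0.21 -1.95  5.19] rot err [-0.09  0.   -0.02] 18.0079205091738 29.94176834821701
```

>>> play_rows --motion '[-0.05,0.05,0,0,0,0,0,-0.1,0.1,0,0,0,0,0,-0.15,0.15,0,0,0,0,0,-0.15,0.2,0,0,0,0,0,-0.15,0.2,0,0,0,0,0,-0.15,0.2,0,0,0,0,0]'

```text
t: 16.9
position: [508.0, -12.3, 38.7]
ee_rot: [-2.063, -2.367, 0.0]
ft_force: [-6.1, -0.1, 12.3]
opening: 17.7
grasp_force: 29.9
```

```bash
python3 -c "
from h import *
seat()"
```

```text
t 16.9 seatpos [-0.54  0.09 -0.03] F [-6.01  0.77 12.31] rot err [ 0.09  0.08 -0.05] 17.692802682855145 29.944674968719482
```

>>> play_rows --motion '[-0.05,0.05,0,0,0,0,0,-0.1,0.1,0,0,0,0,0,-0.1,0.15,0,0,0,0,0,-0.1,0.15,0,0,0,0,0,-0.1,0.15,0,0,0,0,0]'

```text
t: 17.32
position: [508.3, -12.5, 38.7]
ee_rot: [-2.061, -2.364, 0.002]
ft_force: [-12.3, 3.2, 18.5]
opening: 17.6
grasp_force: 30.0
```

```bash
python3 -c "
from h import *
seat()
im=wrist('w5');cv2.imwrite('pics/w5c.png',cv2.resize(im[120:320,225:425],None,fx=3,fy=3,interpolation=cv2.INTER_CUBIC))"
```

```text
t 17.32 seatpos [-0.27 -0.13 -0.04] F [-11.74   4.84  18.53] rot err [ 0.26  0.17 -0.05] 17.631725669135562 29.963525533676147
```

View pics/w5c.png

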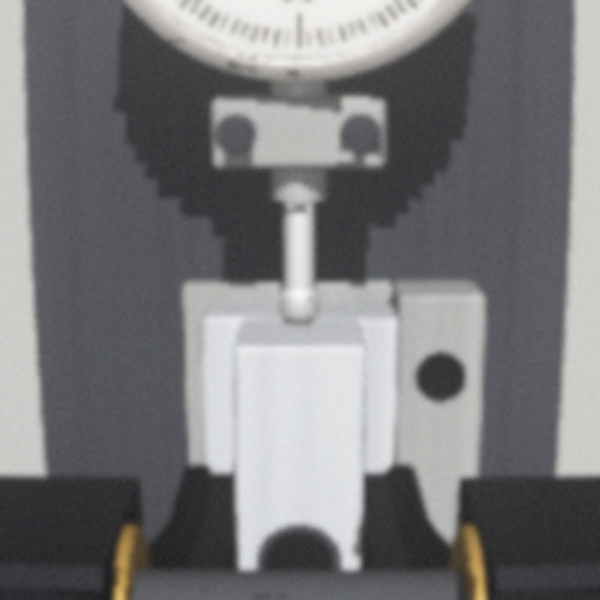

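The blank is down behind the stop, with the plunger pressed in by its end. I'll check the gap to the fence numerically.

```bash
python3 - <<'E'
from h import *
c=lambda u,v,z: wpx('w5',(u+.5)/3-.5+225,(v+.5)/3-.5+120,z)
th=np.radians(7.8);ex=np.array([np.cos(th),np.sin(th)]);ey=np.array([-ex[1],ex[0]])
q=lambda p:(round(p@ex,1),round(p@ey,1))
for n,p in dict(flL=(203,316,26),flR=(397,316,26),flR2=(394,470,26),stL=(238,346,44),stR=(363,346,44),fence1=(399,296,23),fence2=(399,450,23),fo1=(486,296,23),fo2=(480,460,23),tip0=(298,318,29)).items(): print(n,q(c(*p)))
from plant import arm
E
```

```text
flL (np.float64(486.9), np.float64(-45.5))
flR (np.float64(516.2), np.float64(-45.5))
flR2 (np.float64(516.3), np.float64(-70.2))
stL (np.float64(493.3), np.float64(-45.7))
stR (np.float64(510.1), np.float64(-45.7))
fence1 (np.float64(516.7), np.float64(-43.0))
fence2 (np.float64(517.3), np.float64(-67.9))
fo1 (np.float64(530.2), np.float64(-42.9))
fo2 (np.float64(530.4), np.float64(-69.7))
tip0 (np.float64(501.2), np.float64(-45.1))
```

>>> play_rows --motion '[0,0.05,0,0,0,0,0,0,0.05,0,0,0,0,0,0,0.05,0,0,0,0,0,0,0.05,0,0,0,0,0,0,0.05,0,0,0,0,0,0,0.05,0,0,0,0,0,0,0.05,0,0,0,0,0,0,0.05,0,0,0,0,0]'

```text
t: 18.03
position: [508.4, -12.5, 38.7]
ee_rot: [-2.06, -2.364, 0.004]
ft_force: [-14.1, 2.3, 20.4]
opening: 17.9
grasp_force: 30.0
```

```bash
python3 -c "
from h import *
seat()
from plant import viewer
a=viewer.camera('scene')['image'][215:320,300:475];b=viewer.camera('top')['image'][195:295,430:520]
o=np.zeros((600,700,3),np.uint8);o[:315,:525]=cv2.resize(a,None,fx=3,fy=3);o[320:520,:180]=cv2.resize(b,None,fx=2,fy=2);cv2.imwrite('pics/f.png',o)"
```

```text
t 18.03 seatpos [-0.22 -0.13 -0.02] F [-13.63   4.23  20.39] rot err [ 0.32  0.17 -0.06] 17.901184851080618 29.963601529598236
```

View pics/f.png

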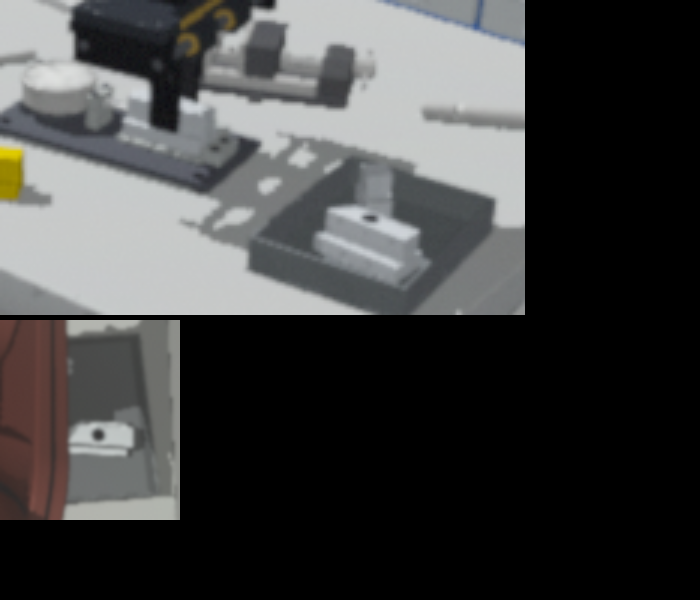

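The askew blank lies flat in the tray. The square-cut blank is seated in the gauge under a steady push of about 14 N on the fence and 20 N down, so I'm handing in.

```bash
python3 -c "
from plant import order
print(order.hand_in())"
```

```text
the job is handed in; nothing more can be done
None
```

The job is handed in at about 18 s: the askew blank is in the scrap tray, one square-cut blank is held in the gauge against stop, strip and fence (about 20 N down, 14 N on the fence), and I left the third blank alone; the hand-in returned no verdict.

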